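# Hold the draining basket over the pan

## Robot

A 6-joint arm with a two-finger parallel gripper is mounted at the origin on the work surface. World frame = base frame: x ahead of the robot, y to its left, z up, the work surface at z = 0. Lengths are in mm, angles in rad, forces in N, time in s.
With the tool pointing down it reaches from about 275 to 750 mm from the base axis. Payload 10.2 kg.
Tool frame: the origin (TCP) lies between the finger pads; the fingertips stand ctrl.tips_ahead ahead of it and the grasp point (between the pads) lies 8 mm behind it (ctrl.tips_ahead is the distance from the TCP to the fingertips, in mm); z points along the fingers, y is the direction in which the jaws open and shut (so a half turn about z gives the same grasp; the last joint's range is limited). The gripper opens to 85 mm and grips with 20 to 120 N. Pads are 22 mm wide; open, the fingers measure 114 mm over their backs; the gripper's body (76 mm by 85 mm) begins 54 mm behind the grasp point. The pads swing forward as they close: fully open they stand 13 mm farther back than shut.
Start: joints at [1.016, 0.313, 1.498, -0, 1.331, -0.223], TCP at [171.029, 496.367, 216.194] pointing down, gripper open.
Joint ranges: [-2.94, 2.94], [-0.97, 2.17], [0.19, 2.56], [-1.23, 4.37], [0.02, 3.11], [-2.88, 2.88]. Speed limits (rad/s): [2.39, 2.39, 3.01, 3.14, 3.14, 3.14].

## Interface

Orientations are given as a unit quaternion [w, x, y, z].
In Python, from rig import ctrl gives the robot as it stands. The module is installed in compiled form; this text tells all that it offers.
- The arm moves only by the tool move_arm, never from a script. Its argument "motion" is a list of rows, each an object with "offset": the shift along the tool's x, y, z in m, a list of three; "angular": the turn, a rotation vector about the tool's x, y, z in degrees, a list of three; "jaw": the finger opening in m, from 0 to 0.0854. In form: [{"offset": [tx, ty, tz], "angular": [ax, ay, az], "jaw": jaw}, ...]. A call has 1 to 5 rows; each row is the pose to reach, as a shift and turn from the pose commanded when the call began, along the tool's axes at that moment; what a row does not reach only later rows make up. A row lasts 1/8 s, in which the tool goes at most 62.5 mm and 10.7 degrees, less where a joint would pass 70% of its speed; a pose out of reach is approached as far as the arm can. A call with a gripper value outside its range is refused whole. The fingers move at their own pace and stop on an object; "squeeze" is the grip in N (left out, the last holds). Time passes only in rows, so rows that repeat a pose let the fingers close. It gives the time, the measured TCP pose, the force and the opening at its end, in the units of the state.
- ctrl.sense(): the state, without advancing time (a new reading comes with each control period).
- ctrl.capture(name): name is "scene" or "top" or "wrist"; returns a dict with "img" (480x640x3 uint8, red, green, blue), "intrinsics" (3x3 intrinsics, pixels), "rvec" (rotation vector, rad) and "tvec" (3), from world to camera coordinates, as OpenCV has them. Camera axes: x right, y down, z forward; pixel columns grow to the right and rows downward; lengths in mm; the calibration is good to about 2 mm. A picture is of the moment at which its call begins. There is no depth.
- ctrl.finish_job(): hands the job in, once; it reports no verdict.
The state is a dict: "time_s": time; "joints": joint angles; "dq": joint speeds; "tau": joint torques, N m; "eef_pos": TCP position; "ee_rot": TCP orientation; "force": force on the tool from outside, world axes, zero at the start; "wrist_torque": the same for the moment, N m; "grip_width": opening from 0.0 (shut) to 1.0 (fully open).
Only numpy, scipy, OpenCV 4.12 (cv2) and the standard library are available. Lean on these libraries where they do the work, as an engineer would, in place of code of your own. Each camera call takes 0.05 s, during which the arm holds its last target. There are 200 camera calls.

## Task

A helper is about to pour washed beans: take the rectangular draining basket off its hook, carry it over the standing chopping boards and hold it ready above the empty rectangular steel pan. It must stay level, centred on the pan with its long sides along the pan's long sides, and its underside about 15 mm above the pan's rim, never touching the pan; finish while still holding it there. Leave everything else on the table standing where it is, including the round strainer on the other stand.

Things in the scene. Friction and masses are not known exactly. Their poses are not given: they have to be found in the camera images.
- basket: Open slotted steel basket, 80 mm (its x) by 120 mm (its y) by 50 mm deep, 0.18 to 0.37 kg. Origin: centre of its underside; z up. A rigid 8 mm wire arch rises from its two short ends to a level crossbar along y, axis 110 mm above the origin, 56 mm clear above the rim. It hangs still by the crossbar on stand_a's prongs, origin 60 mm above the table, axes along the stand's within 2 degrees.
- basket_grip (a point): Middle of the basket's upright wooden grip, 145 mm above the basket's origin. The grip is 20 mm thick (basket x), 50 mm long (basket y), and reaches from 114 to 164 mm above the origin, on top of the crossbar: pinch it from above across its 20 mm. Fingertips reaching at most 25 mm below this point pass over the hook tips.
- stand_a: Wooden hook stand fixed to the table. Origin: on the table under the crossbar's resting place. Base 12 mm thick, x -55 to 95 mm, 110 mm wide; post at x 65 to 79, top 168 mm. From it two level 7 mm prongs (y -15, +15; top 166 mm) run to -x through the basket's arch; upturned tips at x -28, 178 mm high. To free the basket: lift 15 to 40 mm, no more, draw it out along -x 80 mm or more, then raise.
- stand_b: A second hook stand of the same make and size; a round strainer hangs on it. The two stands may change places. A carried basket passing near either stand must have its underside above the hook tips (178 mm), and the strainer's grip reaches 224 mm.
- pan: Empty open rectangular steel pan standing loose on the table, 115 mm (its x) by 160 mm (its y) outside, walls 4 mm with a thin 6 mm rim flange, 70 mm high. Origin: centre of its underside; z up. Pan and bowl may change places.
- pan_rim (a point): Centre of the pan's mouth, at rim height, 70 mm above the table.
- boards: Wooden rack holding two chopping boards upright, loose, 1.8 kg, between the stands and the pan: foot 300 mm (its x) by 70 mm (its y), board tops 130 mm above the table. Origin: centre of its underside. Carry the basket over it with the underside higher than the board tops.
- round_strainer: Bystander: round steel strainer, 88 mm across and 50 mm deep, with the same arch and wooden grip as the basket, hanging on stand_b. Origin: centre of its underside, 60 mm above the table.
- bowl: Bystander: round white bowl, 150 mm across, 70 mm high. Origin: centre of its underside.
- jar: Bystander: small glass jar, 56 mm across, 60 mm high. Origin: centre of its underside.
- mug: Bystander: mug, 72 mm across, 80 mm high, handle on its +y. Origin: centre of its underside.
- bottle: Bystander: amber bottle, 60 mm across, 160 mm high. Origin: centre of its underside.
- paddle: Bystander: spatula-like rice paddle lying on the table beyond the boards. Origin: underside.

How it is judged (in metres and radians):
On the way, in this order (a step that is already met when the one before it is completed fails the run):
1. the basket is held by the gripper, off the hook and clear of the stand (contact force between basket and the fingers above 0.5 N and contact force between basket and stand_a below 0.05 N and distance of basket from where it was at the start of the episode above 0.05 m), for 0.1 s.
2. the basket is carried over the chopping boards, its underside higher than their tops (height (world z) of basket above 0.13 m and y of basket in the frame of boards between -0.06 and 0.06 m and x of basket in the frame of boards between -0.17 and 0.17 m), for 0.03 s.
At the end, for the whole second after the job is handed in: Basket held still: underside 5-28 mm above the pan rim, centre within 12 mm of the pan's, long sides parallel within 0.12 rad, tilt under 0.1 rad, touching neither pan nor bowl; pan moved under 10 mm and flat, each bystander under 30 mm and not tipped (z of basket in the frame of pan_rim between 0.005 and 0.028 m and horizontal distance between basket and pan_rim below 0.012 m and angle between the y axis of basket and the y axis of pan, either way round below 0.12 rad and angle between basket's own z axis and vertical below 0.1 rad and contact force between basket and pan below 0.05 N and contact force between basket and the fingers above 0.5 N and contact force between basket and bowl below 0.05 N and linear speed of basket below 0.02 m/s and angular speed of basket below 0.2 rad/s and distance of pan from where it was at the start of the episode below 0.01 m and angle between pan's own z axis and vertical below 0.05 rad and distance of each of bowl, round_strainer, boards, jar, mug, bottle, paddle from where it was at the start of the episode below 0.03 m and angle between each of bowl, round_strainer, boards, jar, mug, bottle's own z axis and vertical below 0.2 rad); the arm keeps its last pose, push and grip.
It fails at once if the basket bumps the pan (contact force between basket and pan above 0.5 N).
It fails at once if the pan is pushed by 10 mm or more (distance of pan from where it was at the start of the episode above 0.01 m).
It fails at once if a bystander is shifted by more than 30 mm or knocked over (distance of any of bowl, round_strainer, boards, jar, mug, bottle, paddle from where it was at the start of the episode above 0.03 m or angle between any of bowl, round_strainer, boards, jar, mug, bottle's own z axis and vertical above 0.2 rad).
It also fails if it takes over 45 s, if anything falls off the work surface, if the arm or the gripper's body presses on something with over 40 N, if the wrist force passes 120 N, or if a joint passes its speed limit or range.

## Working session

There is one attempt and no reset: what is moved stays moved. The work goes in short steps, Python scripts to look and compute and a tool call to move; the robot and the scene stay as the last step left them, time stands still between calls to the robot, and variables do not carry over. Pictures are saved under pics/ and viewed, about 8 in all and at most 12, crops included, and the job is handed in when it is done.

Besides the shell and the picture viewer there is one more tool, called by a JSON object that holds its "method" and its "body", one argument or row to a line. move_arm: Moves the arm, as the interface text tells. Its arguments: {"type":"object","properties":{"motion":{"type":"array","items":{"type":"object","properties":{"offset":{"type":"array","items":{"type":"number"}},"angular":{"type":"array","items":{"type":"number"}},"jaw":{"type":"number"}}}},"squeeze":{"type":"number"}},"required":["motion"]}

```bash
mkdir -p pics; cat > h.py <<'E'
import numpy as np, cv2
from rig import ctrl
def cap(n,f=None):
    c=ctrl.capture(n)
    if f: cv2.imwrite('pics/'+f,cv2.cvtColor(c['img'],cv2.COLOR_RGB2BGR))
    return c
def ray(c,px,z):
    K=np.array(c['intrinsics'],float);R=cv2.Rodrigues(np.array(c['rvec'],float))[0];t=np.array(c['tvec'],float).ravel()
    px=np.atleast_2d(np.array(px,float)); d=np.c_[px,np.ones(len(px))]@np.linalg.inv(K).T@R
    o=-R.T@t
    return o+d*((z-o[2])/d[:,2])[:,None]
def proj(c,P):
    return cv2.projectPoints(np.atleast_2d(np.array(P,float)),np.array(c['rvec'],float),np.array(c['tvec'],float),np.array(c['intrinsics'],float),None)[0].reshape(-1,2)
E
python3 - <<'E'
from h import *
np.set_printoptions(precision=3,suppress=True)
for n in ['top','scene']:
    c=cap(n,n+'1.png'); R=cv2.Rodrigues(np.array(c['rvec'],float))[0]; print(n,-R.T@np.array(c['tvec']).ravel(),R.tolist(),c['intrinsics'])
print(ctrl.sense(),ctrl.tips_ahead)
E
```

```text
top [ 434.638    4.849 1479.307] [[0.010728962951675802, -0.9999418418382892, -0.0010964921483660947], [-0.9935309266343636, -0.01053618666263767, -0.11307204160035594], [0.11305391269232629, 0.002302544605414035, -0.9935861870584233]] [[623.332   0.    320.323]
 [  0.    623.332 233.963]
 [  0.      0.      1.   ]]
scene [1176.019  500.325  865.474] [[-0.6532133885997653, 0.7569074656738075, 0.020083758643882954], [0.5064948487081948, 0.4565155076305647, -0.7314756041898258], [-0.5628278930419801, -0.4676373377950714, -0.6815717740002615]] [[463.837   0.    319.293]
 [  0.    463.837 245.687]
 [  0.      0.      1.   ]]
{'time_s': 0.1, 'joints': array([ 1.016,  0.313,  1.498, -0.   ,  1.331, -0.223]), 'dq': array([-0.001, -0.   , -0.002, -0.001, -0.001,  0.001]), 'tau': array([  0.003, -41.29 , -26.014,  -0.   ,   0.003,  -0.   ]), 'eef_pos': array([170.912, 496.164, 215.707]), 'ee_rot': array([-0.   ,  0.165,  0.986, -0.001]), 'force': array([ 0.562,  0.183, -0.701]), 'wrist_torque': array([0.026, 0.055, 0.026]), 'grip_width': 0.9989731366709804} 11.0
```

View pics/top1.png

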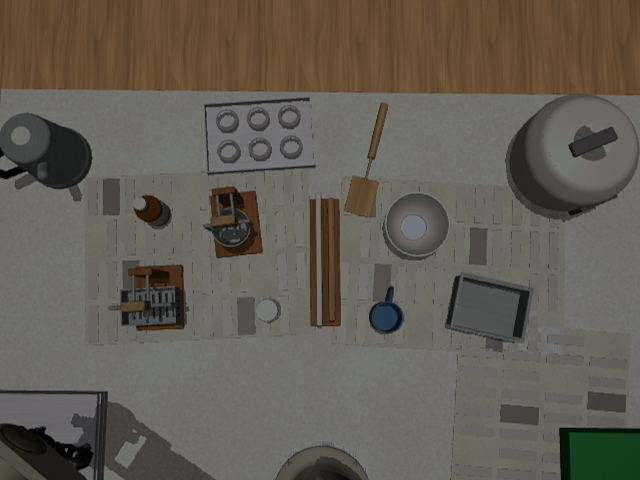

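View pics/scene1.png

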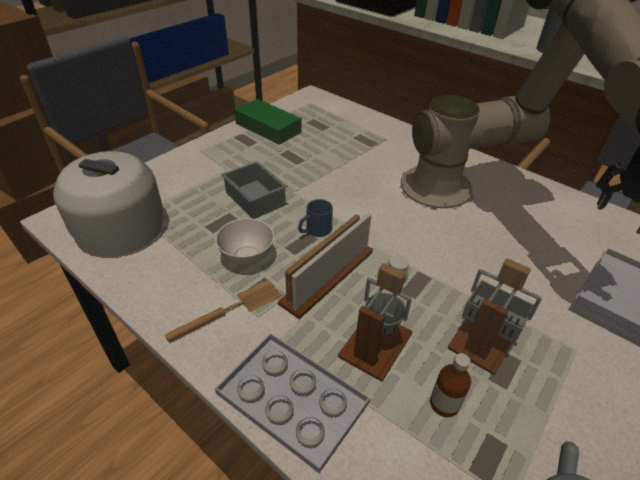

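Top view shows the basket (148,308) on the near stand, with its post up-image (+x). The strainer is at (235,225), boards at (325,262) and the pan at (488,307), turned slightly. I'll enlarge the basket and pan.

```bash
python3 - <<'E'
from h import *
t=cv2.imread('pics/top1.png'); 
a=cv2.resize(t[255:340,100:200],None,fx=4,fy=4,interpolation=cv2.INTER_CUBIC)
b=cv2.resize(t[263:348,440:540],None,fx=4,fy=4,interpolation=cv2.INTER_CUBIC)
o=cv2.convertScaleAbs(np.hstack([a,b]),alpha=1.8)
cv2.imwrite('pics/crop1.png',o)
E
```

```text
(no output)
```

View pics/crop1.png

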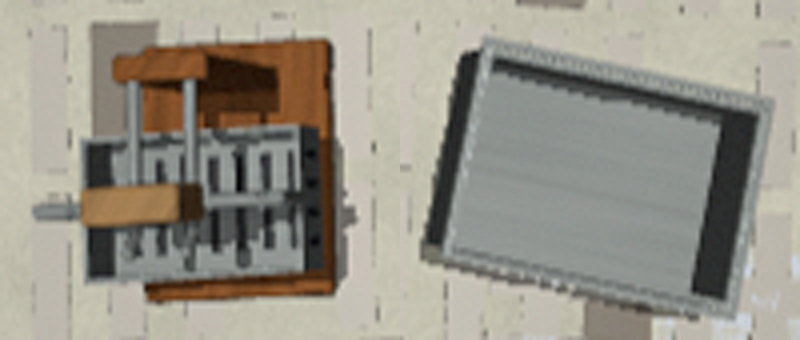

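Basket grip top face (crop) spans about (82–178, 184–224) and tilts slightly. Pan rim corners are about (487,38), (773,100), (735,317) and (440,257).

```bash
python3 - <<'E'
from h import *
np.set_printoptions(precision=1,suppress=True)
c=cap('top'); 
A=lambda L:[(100+u/4,255+v/4) for u,v in L]
B=lambda L:[(440+(u-400)/4,263+v/4) for u,v in L]
g=ray(c,A([(82,188),(178,184),(178,222),(82,226)]),224);print('grip\n',g,g.mean(0))
b=ray(c,A([(325,40),(335,293),(147,300)]),12);print('base\n',b)
for i,j in((0,1),(2,1)):
  d=b[i]-b[j];print(np.degrees(np.arctan2(d[1],d[0])))
bar=ray(c,A([(35,211),(350,214)]),170);print('bar',bar,bar.mean(0), )
p=ray(c,B([(487,38),(773,100),(735,317),(440,257)]),70);print('pan\n',p,p.mean(0))
for i in range(4):
  d=p[i]-p[i-1];print(np.linalg.norm(d),np.degrees(np.arctan2(d[1],d[0])))
# boards foot, strainer grip
print('boards',ray(c,[(310,198),(339,198),(310,327),(341,325)],10))
print('jar,mug,bowl,bottle',ray(c,[(268,310),(386,316),(416,225),(148,206)],60))
print('strainer grip',ray(c,[(225,196)],224))
# base hues of paint: stand b base
s=cap('scene')
print(ray(s,[(503,271)],224), 'proj grip',proj(s,g.mean(0)))
t=cv2.resize(cv2.cvtColor(s['img'],cv2.COLOR_RGB2BGR)[230:370,420:560],None,fx=4,fy=4,interpolation=cv2.INTER_CUBIC)
for q in list(g): 
  u=proj(s,q)[0]; cv2.circle(t,(int((u[0]-420)*4),int((u[1]-230)*4)),3,(0,0,255),-1)
cv2.imwrite('pics/crop2.png',cv2.convertScaleAbs(t,alpha=1.6))
E
```

```text
grip
 [[436.1 406.4 224. ]
 [438.6 358.5 224. ]
 [419.7 357.7 224. ]
 [417.2 405.6 224. ]] [427.9 382.  224. ]
base
 [[524.5 335.2  12. ]
 [377.2 324.   12. ]
 [372.  433.4  12. ]]
4.318785269234223
92.72830401551482
bar [[424.  447.7 170. ]
 [424.2 283.3 170. ]] [424.1 365.5 170. ]
pan
 [[ 510.8 -312.3   70. ]
 [ 477.6 -472.8   70. ]
 [ 356.7 -448.2   70. ]
 [ 388.1 -284.2   70. ]] [ 433.3 -379.4   70. ]
125.88364477767027 -12.89910297508089
163.87498013974792 -101.68222723269481
123.33851538207205 168.5216597449103
167.00623266743847 79.18150540562091
boards [[688.   33.8  10. ]
 [688.7 -35.4  10. ]
 [383.1  30.   10. ]
 [388.5 -42.3  10. ]]
jar,mug,bowl,bottle [[ 421.9  124.6   60. ]
 [ 411.3 -142.1   60. ]
 [ 619.2 -211.2   60. ]
 [ 656.8  405.9   60. ]]
strainer grip [[653.4 203.2 224. ]]
[[462.3 371.8 224. ]] proj grip [[515.4 264.1]]
```

View pics/crop2.png

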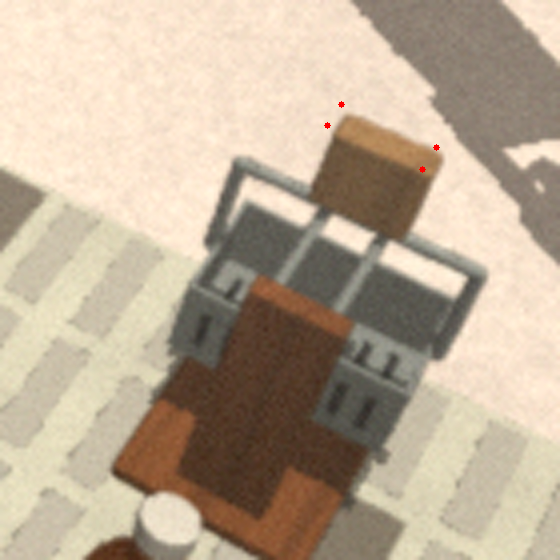

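```bash
cat >> h.py <<'E'
from scipy.spatial.transform import Rotation as Ro
def pose():
    s=ctrl.sense(); q=np.array(s['ee_rot']); return np.array(s['eef_pos']),Ro.from_quat(q[[1,2,3,0]]),s
def go(x,y,z,xa):
    "tool delta (m, deg) to TCP xyz mm, pointing down, tool x axis at world angle xa deg"
    p,R,s=pose(); a=np.radians(xa); T=Ro.from_matrix(np.array([[np.cos(a),np.sin(a),0],[np.sin(a),-np.cos(a),0],[0,0,-1]]))
    print('t',s['time_s'],'off',(R.inv().apply(np.array([x,y,z])-p)/1000).round(4),'ang',np.degrees((R.inv()*T).as_rotvec()).round(2))
E
python3 - <<'E'
from h import *
go(428,382,300,93)
c=cap('top');s=cap('scene')
K=lambda c:np.array(c['intrinsics'],float)@np.c_[cv2.Rodrigues(np.array(c['rvec'],float))[0],np.array(c['tvec'],float).ravel()]
X=cv2.triangulatePoints(K(c),K(s),np.array([[132.5],[306.25]]),np.array([[517.5],[266.]]));print((X[:3]/X[3]).ravel())
print(ray(s,[(517.5,266)],224))
E
```

```text
t 0.2 off [-0.2802 -0.0243 -0.0842] ang [-4.000e-02  2.000e-02  6.799e+01]
[427.36339959 384.60039946 220.15714685]
[[430.13488543 387.31770795 224.        ]]
```

{"method": "move_arm", "body": {
  "motion": [
    {"offset": [-0.03,-0.003,-0.04],"angular": [0,0,10],"jaw": 0.085},
    {"offset": [-0.08,-0.007,-0.075],"angular": [0,0,20],"jaw": 0.07},
    {"offset": [-0.13,-0.011,-0.084],"angular": [0,0,30],"jaw": 0.06},
    {"offset": [-0.18,-0.016,-0.084],"angular": [0,0,40],"jaw": 0.06},
    {"offset": [-0.22,-0.019,-0.084],"angular": [0,0,50],"jaw": 0.06}
  ]
}}

```text
time_s: 0.92
eef_pos: [374.4, 405.7, 300.2]
ee_rot: [0.0, 0.569, 0.822, 0.0]
force: [-0.5, -0.1, -0.3]
grip_width: 0.703
```

```bash
python3 -c "
from h import *
print(pose()[0]);go(428,383,300,93)"
```

```text
[374.43717934 405.71263885 300.1867698 ]
t 0.925 off [-0.0401  0.0421  0.0002] ang [ 0.    0.   17.61]
```

{"method": "move_arm", "body": {
  "motion": [
    {"offset": [-0.02,0.021,0],"angular": [0,0,9],"jaw": 0.06},
    {"offset": [-0.04,0.042,0],"angular": [0,0,17.7],"jaw": 0.06},
    {"offset": [-0.04,0.042,0],"angular": [0,0,17.7],"jaw": 0.06}
  ]
}}

```text
time_s: 1.3
eef_pos: [427.5, 383.6, 299.6]
ee_rot: [-0.0, 0.687, 0.726, -0.0]
force: [-0.1, 0.5, -0.1]
grip_width: 0.704
```

```bash
python3 -c "
from h import *
p,R,s=pose();print(p,R.as_matrix()[:,0]);c=cap('wrist','w1.png');print(proj(c,[[428,383,224],[428,383,170],[438,358,224],[418,408,224],[438,408,224],[418,358,224]]))
Rc=cv2.Rodrigues(np.array(c['rvec']))[0];print(-Rc.T@np.array(c['tvec']).ravel(),Rc)"
```

```text
[427.52769207 383.60952834 299.55212255] [-5.52140979e-02  9.98474391e-01 -5.42384720e-04]
[[319.81815841 240.40487937]
 [319.57533151 221.41655593]
 [331.44032955 273.37105443]
 [307.4639948  205.36241479]
 [336.23335726 206.92841959]
 [304.3370206  271.97645471]]
[422.88358763 457.21196469 456.44724569] [[ 9.98478177e-01  5.51398105e-02 -9.65010628e-04]
 [ 5.30128667e-02 -9.54847121e-01  2.92329627e-01]
 [ 1.51975626e-02 -2.91935911e-01 -9.56317132e-01]]
```

View pics/w1.png

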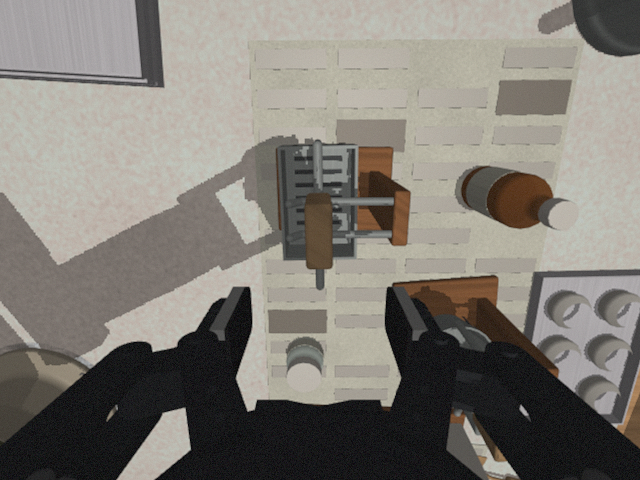

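The wrist view shows the grip (306–332, 193–267) between the jaws, aligned within about 1° and roughly 3 mm further along +y than assumed. Descending.

{"method": "move_arm", "body": {
  "motion": [
    {"offset": [0.003,0.001,0.04],"angular": [0,0,0],"jaw": 0.06},
    {"offset": [0.003,0.001,0.075],"angular": [0,0,0],"jaw": 0.06},
    {"offset": [0.003,0.001,0.1035],"angular": [0,0,0],"jaw": 0.06},
    {"offset": [0.003,0.001,0.1035],"angular": [0,0,0],"jaw": 0.04},
    {"offset": [0.003,0.001,0.1035],"angular": [0,0,0],"jaw": 0.04}
  ],
  "squeeze": 60
}}

```text
time_s: 1.98
eef_pos: [427.2, 388.1, 198.3]
ee_rot: [0.0, 0.686, 0.728, 0.001]
force: [0.1, 0.9, -1.1]
grip_width: 0.469
```

{"method": "move_arm", "body": {
  "motion": [
    {"offset": [0,0,0],"angular": [0,0,0],"jaw": 0.01},
    {"offset": [0,0,0],"angular": [0,0,0],"jaw": 0.01},
    {"offset": [0,0,0],"angular": [0,0,0],"jaw": 0.01},
    {"offset": [0,0,0],"angular": [0,0,0],"jaw": 0.01}
  ],
  "squeeze": 60
}}

```text
time_s: 2.48
eef_pos: [427.6, 387.8, 198.1]
ee_rot: [0.0, 0.686, 0.727, 0.001]
force: [-0.8, 0.7, 7.3]
grip_width: 0.21
```

```bash
python3 -c "
from h import *
p,R,s=pose();print(p,s['force'],s['grip_width']);c=cap('wrist','w2.png')"
```

```text
[427.57426184 387.84033613 198.11893118] [-0.78683086  0.73080571  7.26149482] 0.2103043710061581
```

View pics/w2.png

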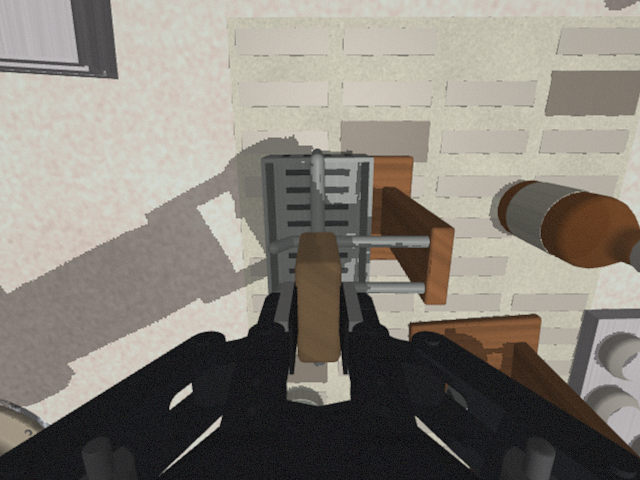

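Grip is held (the handle sits between the pads). Lift 27 mm, then draw out.

{"method": "move_arm", "body": {
  "motion": [
    {"offset": [0,0,-0.014],"angular": [0,0,0],"jaw": 0.01},
    {"offset": [0,0,-0.027],"angular": [0,0,0],"jaw": 0.01},
    {"offset": [0,0,-0.027],"angular": [0,0,0],"jaw": 0.01}
  ],
  "squeeze": 80
}}

```text
time_s: 2.9
eef_pos: [427.6, 387.7, 225.0]
ee_rot: [0.0, 0.687, 0.727, 0.001]
force: [-0.0, 0.5, -3.2]
grip_width: 0.204
```

```bash
python3 -c "
from h import *
p,R,s=pose();print(p,s['force'],s['wrist_torque'],s['grip_width']);c=cap('scene','s2.png')
t=cv2.resize(cv2.imread('pics/s2.png')[190:370,400:600],None,fx=3,fy=3);cv2.imwrite('pics/s2c.png',cv2.convertScaleAbs(t,alpha=1.5))"
```

```text
[427.60191594 387.72421529 224.95302246] [-0.03724464  0.46517776 -3.22189556] [-0.0096611  -0.0186625  -0.00782185] 0.20375544989791106
```

View pics/s2c.png

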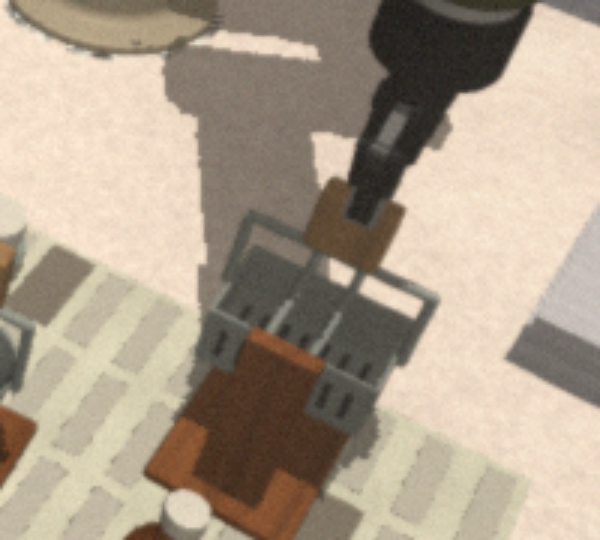

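Basket weight 3.2 N is carried, and the crossbar sits above the prongs. Draw out along −x.

{"method": "move_arm", "body": {
  "motion": [
    {"offset": [0,-0.02,0],"angular": [0,0,0],"jaw": 0.01},
    {"offset": [0,-0.045,0],"angular": [0,0,0],"jaw": 0.01},
    {"offset": [0,-0.07,0],"angular": [0,0,0],"jaw": 0.01},
    {"offset": [0,-0.095,0],"angular": [0,0,0],"jaw": 0.01},
    {"offset": [0,-0.11,0],"angular": [0,0,0],"jaw": 0.01}
  ]
}}

```text
time_s: 3.58
eef_pos: [316.3, 381.0, 223.4]
ee_rot: [-0.0, 0.686, 0.727, -0.0]
force: [0.6, 0.5, -3.8]
grip_width: 0.205
```

{"method": "move_arm", "body": {
  "motion": [
    {"offset": [0,0,-0.02],"angular": [0,0,0],"jaw": 0.01},
    {"offset": [0,0,-0.055],"angular": [0,0,0],"jaw": 0.01},
    {"offset": [0,0,-0.09],"angular": [0,0,0],"jaw": 0.01},
    {"offset": [0,0,-0.115],"angular": [0,0,0],"jaw": 0.01},
    {"offset": [0,0,-0.12],"angular": [0,0,0],"jaw": 0.01}
  ]
}}

```text
time_s: 4.2
eef_pos: [317.8, 381.4, 344.6]
ee_rot: [0.0, 0.687, 0.727, 0.001]
force: [0.5, -0.3, -3.7]
grip_width: 0.204
```

```bash
python3 -c "
from h import *
p,R,s=pose();print(p,s['force'],s['wrist_torque'],s['grip_width']);go(470,0,345,90);go(435,-375,345,78.5)"
```

```text
[317.82260931 381.39403234 344.62178087] [ 0.52002038 -0.33370671 -3.7380735 ] [ 0.01348712 -0.041782   -0.01043137] 0.20416433571767248
t 4.2 off [-0.3895  0.1301 -0.0006] ang [ 0.11 -0.07  3.28]
t 4.2 off [-0.7619  0.0737 -0.0012] ang [ 0.1  -0.08 14.78]
```

{"method": "move_arm", "body": {
  "motion": [
    {"offset": [-0.02,0.01,0],"angular": [0,0,0],"jaw": 0.01},
    {"offset": [-0.055,0.03,0],"angular": [0,0,0.5],"jaw": 0.01},
    {"offset": [-0.095,0.05,0],"angular": [0,0,1],"jaw": 0.01},
    {"offset": [-0.135,0.07,0],"angular": [0,0,1],"jaw": 0.01},
    {"offset": [-0.175,0.09,0],"angular": [0,0,2],"jaw": 0.01}
  ]
}}

```text
time_s: 4.82
eef_pos: [417.7, 210.2, 342.4]
ee_rot: [-0.001, 0.699, 0.715, -0.001]
force: [0.0, -0.1, -2.5]
grip_width: 0.206
```

{"method": "move_arm", "body": {
  "motion": [
    {"offset": [-0.04,0.015,0],"angular": [0,0,0],"jaw": 0.01},
    {"offset": [-0.08,0.03,0],"angular": [0,0,0],"jaw": 0.01},
    {"offset": [-0.12,0.04,0],"angular": [0,0,0],"jaw": 0.01},
    {"offset": [-0.16,0.04,0],"angular": [0,0,0.5],"jaw": 0.01},
    {"offset": [-0.2,0.04,0],"angular": [0,0,1],"jaw": 0.01}
  ]
}}

```text
time_s: 5.45
eef_pos: [461.5, 11.2, 342.3]
ee_rot: [-0.001, 0.705, 0.709, -0.001]
force: [0.4, 0.3, -3.2]
grip_width: 0.204
```

```bash
python3 -c "
from h import *
p,R,s=pose();print(p,s['force'],s['wrist_torque'],s['grip_width']);go(435,-377,345,78.5)"
```

```text
[461.51864767  11.23682199 342.26592489] [ 0.42872787  0.34321314 -3.18870654] [-0.0353766  -0.00791903 -0.01050005] 0.20387629623299514
t 5.45 off [-0.3881 -0.0283 -0.0029] ang [-0.13 -0.02 11.76]
```

{"method": "move_arm", "body": {
  "motion": [
    {"offset": [-0.04,-0.003,0],"angular": [0,0,1],"jaw": 0.01},
    {"offset": [-0.08,-0.006,0],"angular": [0,0,2.5],"jaw": 0.01},
    {"offset": [-0.12,-0.009,0],"angular": [0,0,4],"jaw": 0.01},
    {"offset": [-0.16,-0.012,0],"angular": [0,0,5],"jaw": 0.01},
    {"offset": [-0.2,-0.015,0],"angular": [0,0,6],"jaw": 0.01}
  ]
}}

```text
time_s: 6.08
eef_pos: [447.3, -188.8, 342.3]
ee_rot: [-0.001, 0.742, 0.671, -0.0]
force: [1.0, 0.7, -3.5]
grip_width: 0.204
```

```bash
python3 -c "
from h import *
p,R,s=pose();print(p,s['force'],s['wrist_torque'],s['grip_width']);go(435,-377,345,78.5);c=cap('wrist','w3.png');c=cap('scene','s3.png')
t=cv2.imread('pics/s3.png')[120:240,190:350];u=cv2.imread('pics/w3.png')
t=cv2.resize(t,(640,480),interpolation=cv2.INTER_CUBIC)
cv2.imwrite('pics/m3.png',cv2.convertScaleAbs(np.hstack([cv2.resize(t,(400,300)),cv2.resize(u,(400,300))]),alpha=1.4))
P=[[510.8,-312.3,70],[477.6,-472.8,70],[356.7,-448.2,70],[388.1,-284.2,70]]
print(proj(c,P))"
```

```text
[ 447.34951812 -188.75917377  342.33109401] [ 1.04760193  0.71689213 -3.47693925] [ 0.00532897 -0.00121216  0.00880793] 0.20401408659514766
t 6.075 off [-0.1885  0.0066 -0.0029] ang [-0.1  -0.06  5.74]
[[248.98787854 200.59906588]
 [220.43426612 173.58479835]
 [255.58392686 160.37192913]
 [286.67559578 185.5494977 ]]
```

View pics/m3.png

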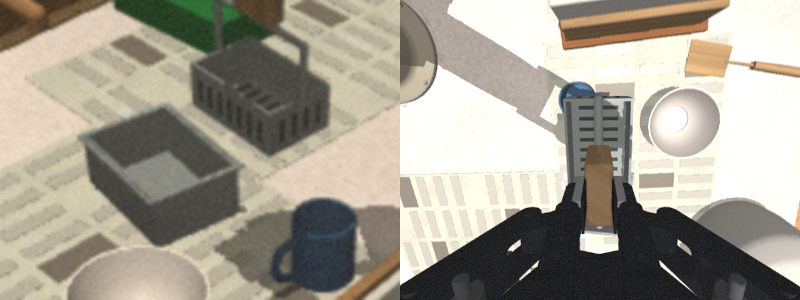

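```bash
python3 -c "
from h import *
t=cv2.imread('pics/scene1.png')[155:225,215:295];cv2.imwrite('pics/pc.png',cv2.convertScaleAbs(cv2.resize(t,None,fx=8,fy=8,interpolation=cv2.INTER_CUBIC),alpha=1.6))"
```

```text
(no output)
```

View pics/pc.png

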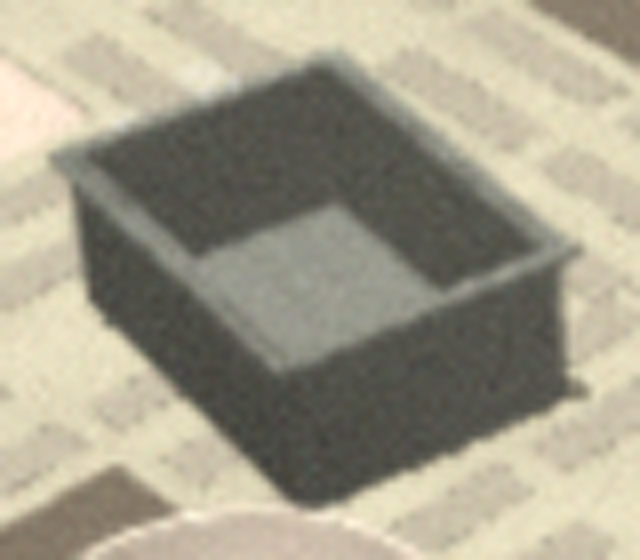

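```bash
python3 -c "
from h import *
np.set_printoptions(precision=1,suppress=True)
c=cap('scene');p=ray(c,[(221.25,174.6),(256.9,161.25),(287.5,185.9),(250.4,202.1)],70);print(p,p.mean(0))
for i in range(4):
  d=p[i]-p[i-1];print(np.linalg.norm(d),np.degrees(np.arctan2(d[1],d[0])))
go(433,-376,343,78.5)
"
```

```text
[[ 479.5 -466.9   70. ]
 [ 357.4 -441.6   70. ]
 [ 387.7 -281.2   70. ]
 [ 512.8 -304.4   70. ]] [ 434.4 -373.5   70. ]
165.93475443040174 -101.60813059717378
124.67113125767749 168.26998376120835
163.18930519222937 79.27894900949241
127.22188180390829 -10.482248212718519
t 6.225 off [-0.2  0.  -0. ] ang [-0.1 -0.1  5.6]
```

{"method": "move_arm", "body": {
  "motion": [
    {"offset": [-0.03,0.001,0],"angular": [0,0,1],"jaw": 0.01},
    {"offset": [-0.07,0.002,0],"angular": [0,0,2],"jaw": 0.01},
    {"offset": [-0.11,0.003,0],"angular": [0,0,3],"jaw": 0.01},
    {"offset": [-0.15,0.004,0],"angular": [0,0,4.5],"jaw": 0.01},
    {"offset": [-0.175,0.004,0],"angular": [0,0,5.6],"jaw": 0.01}
  ]
}}

```text
time_s: 6.85
eef_pos: [434.4, -362.7, 342.5]
ee_rot: [-0.001, 0.774, 0.634, 0.0]
force: [0.2, 0.1, -2.3]
grip_width: 0.206
```

```bash
python3 -c "
from h import *
print(pose()[0]);go(434,-375,300,78.8)
"
```

```text
[ 434.39699406 -362.66752512  342.46065566]
t 6.85 off [-0.0122  0.0021  0.0424] ang [-0.08 -0.08 -0.15]
```

{"method": "move_arm", "body": {
  "motion": [
    {"offset": [-0.012,0.002,0.01],"angular": [0,0,0],"jaw": 0.01},
    {"offset": [-0.012,0.002,0.04],"angular": [0,0,0],"jaw": 0.01},
    {"offset": [-0.012,0.002,0.07],"angular": [0,0,0],"jaw": 0.01},
    {"offset": [-0.012,0.002,0.09],"angular": [0,0,0],"jaw": 0.01},
    {"offset": [-0.012,0.002,0.095],"angular": [0,0,0],"jaw": 0.01}
  ]
}}

```text
time_s: 7.48
eef_pos: [434.0, -372.7, 246.9]
ee_rot: [-0.002, 0.773, 0.635, 0.0]
force: [0.1, -0.2, -2.9]
grip_width: 0.204
```

```bash
python3 -c "
from h import *
p=pose()[0];print(p)
c=cap('scene','s4.png');w=cap('top','t4.png')
a=cv2.resize(cv2.imread('pics/s4.png')[115:225,205:305],(400,440),interpolation=cv2.INTER_CUBIC)
b=cv2.resize(cv2.imread('pics/t4.png')[245:355,440:540],(400,440),interpolation=cv2.INTER_CUBIC)
cv2.imwrite('pics/m4.png',cv2.convertScaleAbs(np.hstack([a,b]),alpha=1.6))
B=p-[0,0,138]
import itertools
a=np.radians(78.8-90);M=np.array([[np.cos(a),-np.sin(a),0],[np.sin(a),np.cos(a),0],[0,0,1]])
for z in (0,50): print(z,proj(c,[B+M@[x,y,z] for x,y in((40,60),(40,-60),(-40,-60),(-40,60))])*4-[820,460])
"
```

```text
[ 433.97850342 -372.66464366  246.89616077]
0 [[189.69473445 275.38515244]
 [102.13888002 198.20646021]
 [195.41300346 163.33853258]
 [285.32733596 236.57663751]]
50 [[183.91582125 214.59557062]
 [ 94.40255257 138.56090036]
 [190.22383363 104.43768039]
 [282.23628777 176.4997865 ]]
```

View pics/m4.png

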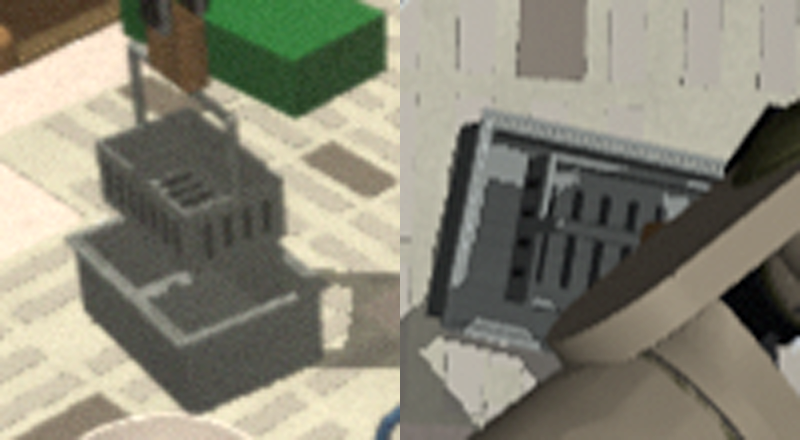

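Seen in the scene camera, the basket is parallel with the pan. Its rim corners are within about 1 px of prediction: (185,215), (97,145), (192,107), (284,178). Lowering 23 mm with a 2 mm shift.

{"method": "move_arm", "body": {
  "motion": [
    {"offset": [-0.002,0,0.005],"angular": [0,0,0],"jaw": 0.01},
    {"offset": [-0.002,0,0.013],"angular": [0,0,0],"jaw": 0.01},
    {"offset": [-0.002,0,0.02],"angular": [0,0,0],"jaw": 0.01},
    {"offset": [-0.002,0,0.023],"angular": [0,0,0],"jaw": 0.01},
    {"offset": [-0.002,0,0.023],"angular": [0,0,0],"jaw": 0.01}
  ]
}}

```text
time_s: 8.2
eef_pos: [433.5, -376.1, 225.5]
ee_rot: [-0.0, 0.773, 0.634, -0.0]
force: [-0.1, 0.4, -3.1]
grip_width: 0.204
```

{"method": "move_arm", "body": {
  "motion": [
    {"offset": [0,0,0],"angular": [0,0,0],"jaw": 0.01},
    {"offset": [0,0,0],"angular": [0,0,0],"jaw": 0.01},
    {"offset": [0,0,0],"angular": [0,0,0],"jaw": 0.01}
  ]
}}

```text
time_s: 8.57
eef_pos: [433.6, -376.2, 225.8]
ee_rot: [0.0, 0.773, 0.634, -0.0]
force: [-0.5, -0.2, -3.7]
grip_width: 0.204
```

```bash
python3 -c "
from h import *
p,R,s=pose();print(p,s['force'],s['wrist_torque'],s['grip_width'],s['dq'])
c=cap('scene','s5.png')
a=cv2.resize(cv2.imread('pics/s5.png')[125:225,205:305],(600,600),interpolation=cv2.INTER_CUBIC)
B=p-[0,0,138]
q=np.radians(78.8-90);M=np.array([[np.cos(q),-np.sin(q),0],[np.sin(q),np.cos(q),0],[0,0,1]])
a=cv2.convertScaleAbs(a,alpha=1.6)
def dots(P,col):
  for u in proj(c,P)*6-[1230,750]: cv2.circle(a,tuple(map(int,u)),3,col,-1); print(u)
S=((1,1),(1,-1),(-1,-1),(-1,1))
dots([B+M@[40*x,60*y,50] for x,y in S],(0,0,255))
dots([np.array([434,-374.5,70])+M@[62.5*x,82*y,0] for x,y in S],(255,0,0))
cv2.imwrite('pics/m5.png',a)
"
```

```text
[ 433.6016794  -376.17125267  225.82766198] [-0.46935996 -0.2392113  -3.66443363] [ 0.05219631 -0.00389891  0.01525718] 0.20435286242775494 [-0.0010523   0.00141896  0.00205967 -0.00138795  0.00091532  0.00179417]
[274.90271256 297.60650606]
[142.30749246 183.11736212]
[284.32740334 131.5895803 ]
[420.5829679  240.16352579]
[272.23482037 459.41285667]
[ 97.38744871 297.41564122]
[310.62394326 216.13663883]
[492.7122221 365.616608 ]
```

View pics/m5.png

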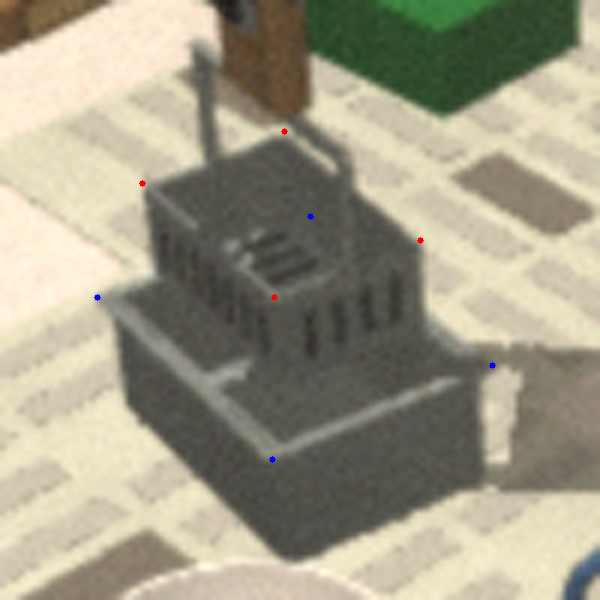

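The dots match the image. Basket and pan centres agree to about 1–2 mm, the two are parallel, and the gap is about 17 mm with no contact. Handing in.

```bash
python3 -c "
from h import *
print(ctrl.finish_job())"
```

```text
the job is handed in; nothing more can be done
None
```

I lifted the basket off its hook, drew it out along the stand's −x and carried it over the boards with its underside about 204 mm up. I then handed the job in with the gripper still holding it over the pan, at about 8.6 s of the 45 s allowed.

- **Last checks:** the scene camera and the arm pose put the basket within about 1–2 mm of the pan's centre. Its long sides lie along the pan's within about 1°, and it is level.
- **Height:** the underside is about 17 mm above the rim, slightly over the 15 mm asked for. I left it there because the allowed range is 5–28 mm.
- **Hold:** the gripper carries only the basket's weight, about 3.5 N, so there is no sign that it touches the pan.
- **Disagreement:** the top and scene cameras differed by about 5–6 mm in y. I went with the scene and wrist views, which agreed with each other.
- **Not checked:** the hand-in reports no verdict, and I did not measure the bystanders again at the end. Nothing was seen to move, and the wrist force showed no bump.

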